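# Clamp a plaster mould with the vice's under-bracket knob

## Task

Set the rectangular plaster mould flat on the bed of the small grey vice, lengthwise between its two jaws and centred across them, ready for pressing clay. Then close the vice on it with the six-sided knob on the underside of the vice's front bracket: keep turning after the jaws touch, until the mould is clamped finger-tight at about 40 N, but never as hard as 70 N, which cracks plaster. Let go of the knob and leave the other things on the worktop alone.

Things in the scene. Friction and masses are not known exactly. Their poses are not given: they have to be found in the camera images.
- mould_mid (a point): Centre of the loose rectangular plaster mould: an off-white block 72 mm long (its x axis), 48 mm wide (y), 34 mm high (z up), with a shallow round pattern on top, 0.1 to 0.25 kg. It starts flat on the worktop at the robot's left. Pick it across its width. (The round off-white disc is another mould, to be left alone.)
- vice: The fixed low grey vice. Origin on the worktop straight below the knob's axis; x points level from the knob to the jaws, z up. Its bed is a plate from x = 70 to 230 mm, 120 mm wide, top 68 mm above the worktop; the drive from knob to front jaw runs hidden below it.
- bed_mid (a point): Point on the bed's top where the mould's underside has its centre when the mould is in place (x = 165 to 169 mm of the vice, y = 0; this point is at 165). The front jaw, 64 mm wide and 21 mm high, is moved by the knob; at the start its inner face is 37 to 41 mm in front of this point, so the jaws stand 5 to 9 mm wider open than the mould is long.
- back_jaw: The fixed steel jaw at the rear of the bed: 64 mm wide (y), 20 mm high, 18 mm thick; axes as the vice. Origin at the middle of the lower edge of its inner face, on the bed's top. The closing front jaw slides the mould against this face; the mould's centre is then 36 mm in front of it.
- bracket_top (a point): Top of the front bracket, straight above the knob. The bracket is 18 mm wide (y), 12 mm thick, top 68 mm above the worktop, and runs from the bed's front edge over the knob to 13 mm beyond its axis. Both sides are open: fingers pass down beside it and grip the knob below. A grasp can swing about 0.6 rad either way from square across the bracket, so several are needed.
- knob_mid (a point): Centre of the black hexagonal knob on the bracket's underside, 36 mm above the worktop: 46 mm across flats, 24 mm high, axis vertical. Turns with the knob; its x axis passes through the middle of a flat. To tighten, turn clockwise seen from below = ANTICLOCKWISE seen from above. It stays where it is left; how far to turn (1.2 to 2.2 rad to the first grip) cannot be seen.
- jaw_open (a point): Fixed point on the bed where the inner face of the sprung front jaw stands when fully open (41 mm before bed_mid). The jaw moves 4 mm per radian of the knob. The knob has 0.30 N m of friction. With F newtons of clamping force on the mould, turning on takes 0.30 + 0.004 F N m, turning back 0.30 - 0.004 F, and at rest the wrist may feel anything between. F rises by some 90 N per radian.
Not all that is in view belongs to the job. What is shaped like the part that bears mould_mid but pink or red is not meant.

How it is judged:
By the outcome, as a careful person would: the job done as asked, in the order asked, and still so for the second after the job is handed in, with the robot touching nothing.
It also fails if it takes over 67 s, if anything falls off the work surface, if the arm or the gripper's body presses on something with over 40 N, if the wrist force passes 120 N, or if a joint passes its speed limit or range.

## Robot

A 6-joint arm with a two-finger parallel gripper is mounted at the origin on a cart in front of the work surface, level with it; the furniture and walls round the work are solid. World frame = base frame: x ahead of the robot, y to its left, z up, the work surface at z = 0. Lengths are in m, angles in rad, forces in N, time in s.
With the tool pointing down it reaches from about 0.3 to 0.85 m from the base axis. Payload 4.2 kg.
Tool frame: the origin (TCP) lies on the front face of the gripper's body, between the roots of the fingers; the fingertips stand arm.tip_extent ahead of it and the grasp point (between the pads) lies 60 mm ahead of it (arm.tip_extent is the distance from the TCP to the fingertips, in m); x points along the fingers, y is the direction in which the jaws open and shut, and the axes are right-handed (so a half turn about x gives the same grasp; the last joint's range is limited). The gripper opens to 91 mm and grips with 3 to 60 N. Pads are 32 mm wide; open, the fingers measure 118 mm over their backs; the gripper's body (76 mm by 178 mm) begins 60 mm behind the grasp point.
Start: joints at [-1.18, 0.32, 1.565, -0, 1.257, -0.02], TCP at [0.23, -0.527, 0.292] pointing down, gripper open.
Joint ranges: [-3.11, 3.11], [-0.84, 2.01], [0.21, 2.61], [-1.34, 4.49], [0.05, 2.63], [-2.56, 2.56]. Speed limits (rad/s): [2.57, 2.57, 3.14, 3.14, 3.14, 3.14].

## Interface

Orientations are given as a unit quaternion [w, x, y, z].
In Python, from plant import arm gives the robot as it stands.
- The arm moves only by the shell command python3 -m crank 'ROWS'. ROWS is JSON, a list of rows, each an object with "offset": the shift along the tool's x, y, z in mm, a list of three; "dr": the turn, a rotation vector about the tool's x, y, z in rad, a list of three; "gripper": the closure, from 0 (fully open) to 1 (shut). A call has 1 to 5 rows; each row is the pose to reach, as a shift and turn from the pose commanded when the call began, along the tool's axes at that moment; what a row does not reach only later rows make up. A row lasts 1/8 s, in which the tool goes at most 62.5 mm and 10.7 degrees, less where a joint would pass 70% of its speed; a pose out of reach is approached as far as the arm can. A call with a gripper value outside its range is refused whole. The fingers move at their own pace and stop on an object; the grip force is fixed at half the most. Time passes only in rows, so rows that repeat a pose let the fingers close. It gives the time, the measured TCP pose, the force and the opening at its end, in the units of the state.
- arm.get_state(): the state, without advancing time (a new reading comes with each control period).
- arm.grab_frame(name): name is "scene" or "top" or "wrist"; returns a dict with "pixels" (384x512x3 uint8, blue, green, red), "mtx" (3x3 intrinsics, pixels), "distortion" ([k1, k2, p1, p2, k3] as OpenCV has them; the pictures are not rectified), "position" and "orientation" of the camera in the world. Camera axes: x right, y up, looking along -z (the intrinsics and any distortion apply to the point x, -y, -z); pixel columns grow to the right and rows downward; lengths in m; the calibration is good to about 2 mm. A picture is of the moment at which its call begins. There is no depth.
- arm.hand_in(): hands the job in, once; it reports no verdict.
The state is a dict: "time": time; "joints": joint angles; "joint_velocities": joint speeds; "joint_efforts": joint torques, N m; "position": TCP position; "tool_rot": TCP orientation; "ft_force": force on the tool from outside, world axes, zero at the start; "ft_torque": the same for the moment, N m; "gripper_width": finger opening in m.
Only numpy, scipy, OpenCV 4.12 (cv2) and the standard library are available. Lean on these libraries where they do the work, as an engineer would, in place of code of your own. Each camera call takes 0.05 s, during which the arm holds its last target. There are 200 camera calls.

## Working session

There is one attempt and no reset: what is moved stays moved. The work goes in short steps, Python scripts to look and compute and a shell command to move; the robot and the scene stay as the last step left them, time stands still between calls to the robot, and variables do not carry over. Pictures are saved under pics/ and viewed, about 8 in all and at most 12, crops included, and the job is handed in when it is done.

```bash
ls; mkdir -p pics
cat > h.py <<'E'
import numpy as np, cv2
from plant import arm
from scipy.spatial.transform import Rotation as R
def rot(q): return R.from_quat([q[1],q[2],q[3],q[0]]).as_matrix()
def grab(name,fn):
    f=arm.grab_frame(name); cv2.imwrite('pics/'+fn+'.png',f['pixels'])
    np.save('pics/'+fn+'.npy',{k:f[k] for k in f},allow_pickle=True); return f
def load(fn): return np.load('pics/'+fn+'.npy',allow_pickle=True).item()
def ray(f,uv):
    p=cv2.undistortPoints(np.array(uv,float).reshape(-1,1,2),np.array(f['mtx']),np.array(f['distortion'],float)).reshape(-1,2)
    d=np.c_[p[:,0],-p[:,1],-np.ones(len(p))]@rot(f['orientation']).T
    return np.array(f['position']),d
def onz(f,uv,z):
    o,d=ray(f,uv); return o+d*((z-o[2])/d[:,2])[:,None]
def proj(f,P):
    c=(np.atleast_2d(P)-np.array(f['position']))@rot(f['orientation'])
    c=c*[1,-1,-1]
    return cv2.projectPoints(c.reshape(-1,1,3),np.zeros(3),np.zeros(3),np.array(f['mtx']),np.array(f['distortion'],float))[0].reshape(-1,2)
E
python3 - <<'E'
from h import *
a=grab('scene','s0');b=grab('top','t0')
s=arm.get_state();print(s,arm.tip_extent)
for f in(a,b):print(f['position'],f['orientation'],f['mtx'][0])
E
```

```text
pics
{'time': 0.1, 'joints': array([-1.17998705e+00,  3.20230103e-01,  1.56552081e+00, -5.66317407e-05,
        1.25739611e+00, -1.99832886e-02]), 'joint_velocities': array([ 7.07341637e-04, -2.04538456e-03, -2.20823917e-03, -1.58157729e-03,
        3.04929919e-06,  4.14421619e-04]), 'joint_efforts': array([ 7.08368443e-04, -4.13332272e+01, -2.32509345e+01,  7.29773683e-02,
        4.21620766e-02, -8.10490815e-05]), 'position': array([ 0.22949548, -0.52687383,  0.29151709]), 'tool_rot': array([-0.14368745, -0.69212207, -0.14476069,  0.69236212]), 'ft_force': array([ 0.89316948, -0.4492087 , -0.98623504]), 'ft_torque': array([-0.0205328 , -0.0238914 , -0.04151057]), 'gripper_width': 0.09127751617164026} 0.0783
[ 1.05980875 -0.51650966  0.85603321] [0.87587854 0.36808615 0.12448179 0.28610078] [485.38243689   0.         248.41735174]
[0.48968076 0.11557544 0.94196074] [ 0.70832744  0.02092027 -0.04052796 -0.70440902] [415.2663451    0.         254.78203639]
```

View pics/t0.png

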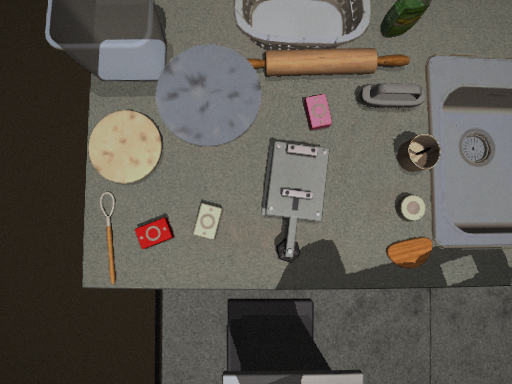

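View pics/s0.png

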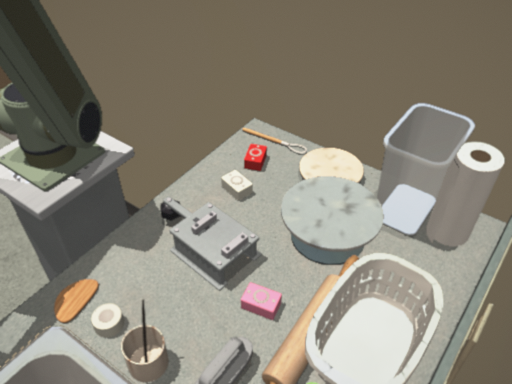

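The top view shows the off-white rectangle at (207,221), the red one at (154,233), the pink one at (318,112) and the round disc at (411,208). The off-white rectangle at (207,221) fits the description. The vice is at (297,180) and its knob at about (288,252).

Run:
```python
from h import *
f=load('t0');im=f['pixels']
c=cv2.resize(im[130:270,185:345],None,fx=4.8,fy=4.2,interpolation=cv2.INTER_CUBIC)
c=cv2.resize(im[130:270,185:345],None,fx=4.2,fy=4.2,interpolation=cv2.INTER_CUBIC)
cv2.imwrite('pics/c0.png',c)
hsv=cv2.cvtColor(im,cv2.COLOR_BGR2HSV)
m=np.zeros(im.shape[:2],np.uint8); r=im.min(2)>135
m[195:248,185:230]=r[195:248,185:230]
m=cv2.morphologyEx(m,cv2.MORPH_CLOSE,np.ones((7,7)))
cs,_=cv2.findContours(m,0,2);k=max(cs,key=cv2.contourArea)
b=cv2.boxPoints(cv2.minAreaRect(k));print(b)
P=onz(f,b,.034);print(P,P.mean(0),[np.linalg.norm(P[i]-P[i-1]) for i in range(4)])
```

```text
[[193.25313 233.80084]
 [201.40251 203.24066]
 [221.07057 208.48547]
 [212.92119 239.04565]]
[[0.46566236 0.22379432 0.034     ]
 [0.53221709 0.20699918 0.034     ]
 [0.52103833 0.16393914 0.034     ]
 [0.45458222 0.1809549  0.034     ]] [0.493375   0.19392188 0.034     ] [np.float64(0.04424913343854917), np.float64(0.06864116098630793), np.float64(0.044487440811836275), np.float64(0.0685999289848064)]
```

View pics/c0.png

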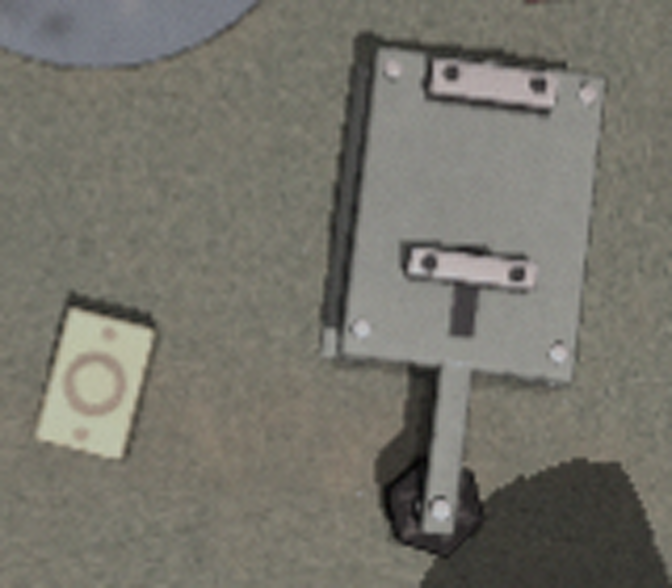

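The crop shows the off-white rectangular mould with its ring pattern at crop (95,383), standing flat. It is confirmed as the target. The vice bed corners are at crop (375,47), (605,78), (570,382) and (342,355), and the bracket bolt is at (440,510).

Run:
```python
from h import *
f=load('t0')
c=lambda p:(np.array(p,float)+.5)/4.2-.5+[185,130]
B=onz(f,c([[375,47],[605,78],[570,382],[342,355]]),.068)
print(B,[np.linalg.norm(B[i]-B[i-1]) for i in range(4)])
bm=B.mean(0); far=B[:2].mean(0);near=B[2:].mean(0)
dx=far-near;print('yaw1',np.arctan2(dx[1],dx[0]), [np.arctan2(*(v[::-1])) for v in [(B[0]-B[3])[:2],(B[1]-B[2])[:2]]],np.arctan2(-(B[0]-B[1])[0],(B[0]-B[1])[1]))
br=onz(f,c([[425,532],[455,533],[469,366],[441,364]]),.068);print('bracket',br)
yaw=np.arctan2(dx[1],dx[0]);ux=np.array([np.cos(yaw),np.sin(yaw),0])
print('origin from bed',bm-.15*ux,'bed_mid',bm+.015*ux)
fr=br[:2].mean(0);print('origin from bracket',fr+.013*ux)
J=onz(f,c([[430,95],[553,108]]),.088);print('back jaw inner top',J,J.mean(0),'exp',bm+.05*ux+.001*0)
J=onz(f,c([[410,247],[536,262]]),.089);print('front jaw inner top',J,J.mean(0),'exp',bm-.026*ux)
```

```text
[[ 0.66512775  0.05097411  0.068     ]
 [ 0.65045813 -0.06703927  0.068     ]
 [ 0.49535226 -0.04745575  0.068     ]
 [ 0.50848998  0.06751632  0.068     ]] [np.float64(0.1575088365741026), np.float64(0.11892163954614625), np.float64(0.15633728295509938), np.float64(0.115720254049587)]
yaw1 -0.11536823254316651 [np.float64(-0.10521804353367728), np.float64(-0.1255944872449908)] -0.12367031108066756
bracket [[0.42047751 0.02585641 0.068     ]
 [0.4199747  0.01083606 0.068     ]
 [0.50323818 0.00363843 0.068     ]
 [0.50419037 0.01775494 0.068     ]]
origin from bed [0.43085416 0.01826573 0.068     ] bed_mid [ 0.59475732 -0.00072783  0.068     ]
origin from bracket [0.43313969 0.01684977 0.068     ]
back jaw inner top [[ 0.63719277  0.02507206  0.088     ]
 [ 0.63130423 -0.03645314  0.088     ]] [ 0.6342485  -0.00569054  0.088     ] exp [ 0.62952465 -0.00475677  0.068     ]
front jaw inner top [[ 0.56124479  0.03528037  0.089     ]
 [ 0.5542297  -0.02708851  0.089     ]] [0.55773725 0.00409593 0.089     ] exp [0.55402987 0.00399178 0.068     ]
```

```bash
cat >> h.py <<'E'
def goal(g,yaw,s=None):
    """grasp point g, tool y square to heading yaw; prints offset (mm, tool axes now) and dr"""
    s=s or arm.get_state(); A=rot(s['tool_rot']); best=None
    for sg in(1,-1):
        y=sg*np.array([-np.sin(yaw),np.cos(yaw),0]);x=np.array([0,0,-1.]);T=np.c_[x,y,np.cross(x,y)]
        d=R.from_matrix(A.T@T).as_rotvec()
        if best is None or np.linalg.norm(d)<np.linalg.norm(best): best,TT=d,T
    tcp=np.array(g)-TT[:,0]*.06
    off=A.T@(tcp-s['position'])*1000
    print('t',round(s['time'],2),'off',off.round(1),'dr',best.round(3),'rows',np.linalg.norm(off)/62.5,np.linalg.norm(best)/.187)
E
python3 - <<'E'
from h import *
print(rot(arm.get_state()['tool_rot']).round(3))
goal([.4934,.1939,.16],-.248)
E
```

```text
[[-0.001  0.399 -0.917]
 [ 0.001 -0.917 -0.399]
 [-1.    -0.002  0.   ]]
t 0.1 off [  72.4 -555.3 -529.8] dr [0.659 0.001 0.001] rows 12.33427952409766 3.5230579705597243
```

```bash
python3 -m crank '[{"offset":[10,-60,-57],"dr":[-0.18,0,0],"gripper":0},{"offset":[20,-100,-95],"dr":[-0.36,0,0],"gripper":0},{"offset":[24,-140,-133],"dr":[-0.54,0,0],"gripper":0},{"offset":[24,-170,-162],"dr":[-0.72,0,0],"gripper":0},{"offset":[24,-200,-190],"dr":[-0.9,0,0],"gripper":0}]' && python3 -m crank '[{"offset":[24,5,-50],"dr":[-0.18,0,0],"gripper":0},{"offset":[24,10,-100],"dr":[-0.36,0,0],"gripper":0},{"offset":[24,15,-150],"dr":[-0.54,0,0],"gripper":0},{"offset":[24,20,-200],"dr":[-0.72,0,0],"gripper":0},{"offset":[24,23,-245],"dr":[-0.9,0,0],"gripper":0}]'
python3 - <<'E'
from h import *
goal([.4934,.1939,.16],-.248)
E
```

```text
time: 0.72
position: [0.3241, -0.2659, 0.2679]
tool_rot: [0.433, 0.559, 0.433, -0.559]
ft_force: [1.4, 0.1, 0.9]
gripper_width: 0.0916
time: 1.35
position: [0.4094, -0.0354, 0.2441]
tool_rot: [0.633, 0.315, 0.633, -0.315]
ft_force: [0.2, -0.4, 0.1]
gripper_width: 0.0914
t 1.35 off [  24.1  205.2 -132.4] dr [-0.676  0.     0.   ] rows 3.9256772179146924 3.616618096309923
```

```bash
python3 -m crank '[{"offset":[10,50,-33],"dr":[-0.17,0,0],"gripper":0},{"offset":[20,100,-66],"dr":[-0.34,0,0],"gripper":0},{"offset":[24,150,-100],"dr":[-0.5,0,0],"gripper":0},{"offset":[24,205,-132],"dr":[-0.676,0,0],"gripper":0},{"offset":[24,205,-132],"dr":[-0.676,0,0],"gripper":0}]'
python3 - <<'E'
from h import *
f=grab('wrist','w0')
goal([.4934,.1939,.022],-.248)
print(proj(f,[[.4934,.1939,.034]]),f['position'])
E
```

```text
time: 1.98
position: [0.4959, 0.1946, 0.2195]
tool_rot: [0.702, 0.088, 0.701, -0.088]
ft_force: [-0.1, -0.6, -1.1]
gripper_width: 0.0914
t 2.02 off [137.4   1.   -1.5] dr [-0.005 -0.001  0.001] rows 2.1986337795517668 0.025613938156646105
[[250.14613882 187.93842557]] [0.42901407 0.21245523 0.31123497]
```

View pics/w0.png

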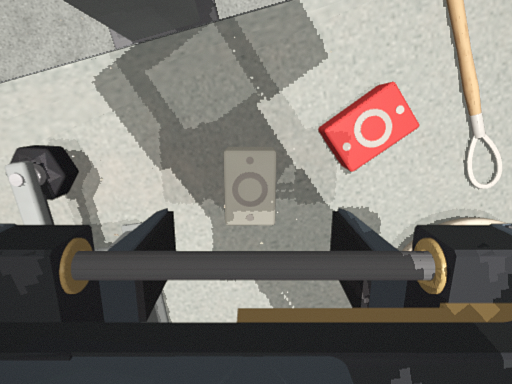

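The wrist view shows the mould centred at (250,187), square to the fingers, against a prediction of (250,188). I'll go down and grip.

```bash
python3 -m crank '[{"offset":[50,1,-1.5],"dr":[-0.005,0,0],"gripper":0},{"offset":[100,1,-1.5],"dr":[-0.005,0,0],"gripper":0},{"offset":[137,1,-1.5],"dr":[-0.005,0,0],"gripper":0},{"offset":[137,1,-1.5],"dr":[-0.005,0,0],"gripper":0},{"offset":[137,1,-1.5],"dr":[-0.005,0,0],"gripper":0.6}]' && python3 -m crank '[{"offset":[0,0,0],"dr":[0,0,0],"gripper":0.7},{"offset":[0,0,0],"dr":[0,0,0],"gripper":0.7},{"offset":[0,0,0],"dr":[0,0,0],"gripper":0.7},{"offset":[0,0,0],"dr":[0,0,0],"gripper":0.7}]'
python3 - <<'E'
from h import *
goal([.4934,.1939,.022],-.248)
E
```

```text
time: 2.65
position: [0.4932, 0.1913, 0.0834]
tool_rot: [0.701, 0.089, 0.702, -0.089]
ft_force: [0.5, -0.5, 0.3]
gripper_width: 0.084
time: 3.15
position: [0.4936, 0.1926, 0.0835]
tool_rot: [0.702, 0.088, 0.701, -0.088]
ft_force: [-0.7, 0.4, 1.3]
gripper_width: 0.0479
t 3.15 off [ 1.5  1.2 -0.5] dr [-0.002  0.    -0.   ] rows 0.03192668596082156 0.009457650104687885
```

```bash
python3 -m crank '[{"offset":[-60,0,0],"dr":[0,0,0],"gripper":0.7},{"offset":[-120,0,0],"dr":[0,0,0],"gripper":0.7},{"offset":[-135,0,0],"dr":[0,0,0],"gripper":0.7},{"offset":[-135,0,0],"dr":[0,0,0],"gripper":0.7}]'
python3 - <<'E'
from h import *
print(arm.get_state()['ft_force'],arm.get_state()['gripper_width'])
goal([.5967,-.0018,.157],-.117)
E
```

```text
time: 3.65
position: [0.4934, 0.1926, 0.2183]
tool_rot: [0.702, 0.088, 0.701, -0.088]
ft_force: [-0.1, -0.2, -2.2]
gripper_width: 0.0476
[-0.06886865 -0.21113464 -2.24189204] 0.047564779383598446
t 3.65 off [   1.3 -162.8  148.2] dr [-0.133  0.001 -0.   ] rows 3.5220529298362377 0.709694866606333
```

```bash
python3 -m crank '[{"offset":[1,-40,37],"dr":[-0.03,0,0],"gripper":0.7},{"offset":[1,-81,74],"dr":[-0.06,0,0],"gripper":0.7},{"offset":[1,-122,111],"dr":[-0.1,0,0],"gripper":0.7},{"offset":[1,-163,148],"dr":[-0.133,0,0],"gripper":0.7},{"offset":[1,-163,148],"dr":[-0.133,0,0],"gripper":0.7}]'
python3 - <<'E'
from h import *
f=grab('wrist','w1');grab('top','t1')
goal([.5967,-.0018,.092],-.117)
im=cv2.resize(f['pixels'],None,fx=1.5,fy=1.5,interpolation=cv2.INTER_CUBIC);cv2.imwrite('pics/w1b.png',im)
E
```

```text
time: 4.28
position: [0.597, -0.0053, 0.2137]
tool_rot: [0.704, 0.042, 0.707, -0.043]
ft_force: [0.3, 1.0, -2.6]
gripper_width: 0.0479
t 4.38 off [62.3  0.6  1.5] dr [-0.001 -0.006  0.   ] rows 0.9965294512519897 0.03257015139508544
```

View pics/w1b.png

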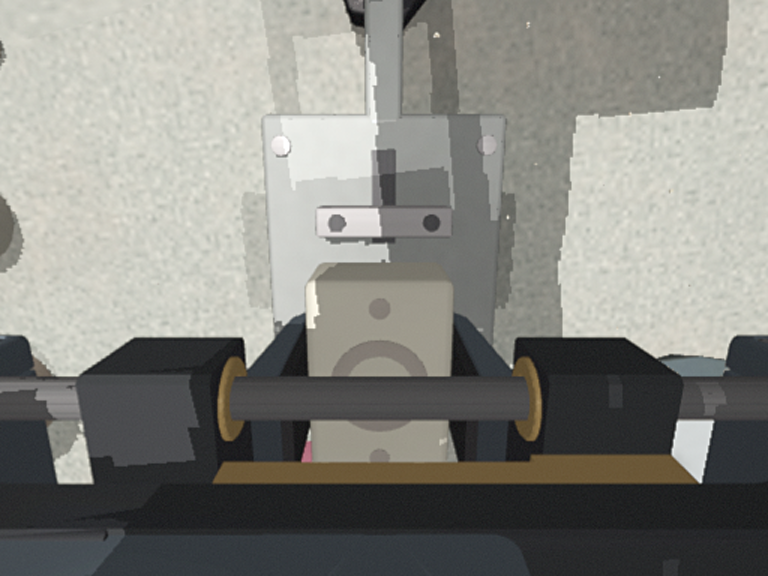

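Run:
```python
from h import *
f=load('w1')
c=lambda p:(np.array(p,float)+.5)/1.5-.5
yaw=-.117;u=np.array([np.cos(yaw),np.sin(yaw)]);v=np.array([-u[1],u[0]]);O=np.array([.4318,.0176])
def sh(n,p,z):
    P=onz(f,c(p),z)[:,:2]-O; print(n,(np.c_[P@u,P@v]*1000).round(1).tolist())
sh('bed front corners (70,+-60)',[[264,115],[506,115]],.068)
sh('bed sides (y+-60)',[[272,310],[498,230]],.068)
sh('bracket sides y+-9',[[366,105],[403,105],[367,45],[401,45]],.068)
sh('front jaw inner top, y+-32',[[317,237],[451,236]],.089)
sh('jaw front edge',[[317,207],[451,207]],.089)
sh('mould front top',[[307,283],[452,282]],.170)
sh('mould sides',[[307,283],[309,400],[452,282],[452,400]],.170)
s=arm.get_state();P=s['position'][:2]-O;print('grasp',P@u,P@v,s['position'])
f=load('t1');print(proj(f,[[.597,-.004,.170],[.631,-.005,.17]]))
```

```text
bed front corners (70,+-60) [[71.5, -58.0], [71.9, 58.2]]
bed sides (y+-60) [[169.2, -60.1], [127.1, 57.7]]
bracket sides y+-9 [[67.1, -9.0], [67.2, 8.7], [41.0, -8.2], [41.1, 7.6]]
front jaw inner top, y+-32 [[127.5, -31.8], [127.2, 30.6]]
jaw front edge [[113.7, -31.3], [113.9, 30.2]]
mould front top [[130.3, -24.3], [130.1, 19.1]]
mould sides [[130.3, -24.3], [168.8, -25.3], [130.1, 19.1], [168.9, 20.4]]
grasp 0.16488921680211108 -0.0006501367071899291 [ 0.59548603 -0.00229375  0.2142693 ]
[[307.00248896 166.09347716]
 [307.37919534 148.29595042]]
```

The mould is square to the vice. By the wrist view it needs about +2 mm in both x and y. I'll go lower with that correction and look again.

```bash
python3 -m crank '[{"offset":[20,2,2],"dr":[0,0,0],"gripper":0.7},{"offset":[38,2,2],"dr":[0,0,0],"gripper":0.7},{"offset":[38,2,2],"dr":[0,0,0],"gripper":0.7}]'
python3 - <<'E'
from h import *
f=grab('wrist','w2')
s=arm.get_state();print(s['position'],s['ft_force'])
im=cv2.resize(f['pixels'],None,fx=1.5,fy=1.5,interpolation=cv2.INTER_CUBIC);cv2.imwrite('pics/w2b.png',im)
print(proj(f,[s['position']+[0,0,-.043]])*1.5)
E
```

```text
time: 4.75
position: [0.5968, 0.0012, 0.1767]
tool_rot: [0.704, 0.041, 0.708, -0.041]
ft_force: [0.7, -0.4, -2.5]
gripper_width: 0.0478
[0.59775075 0.00099527 0.17805079] [-0.55253785 -0.58675911 -1.47805201]
[[376.68676577 399.48264416]]
```

View pics/w2b.png

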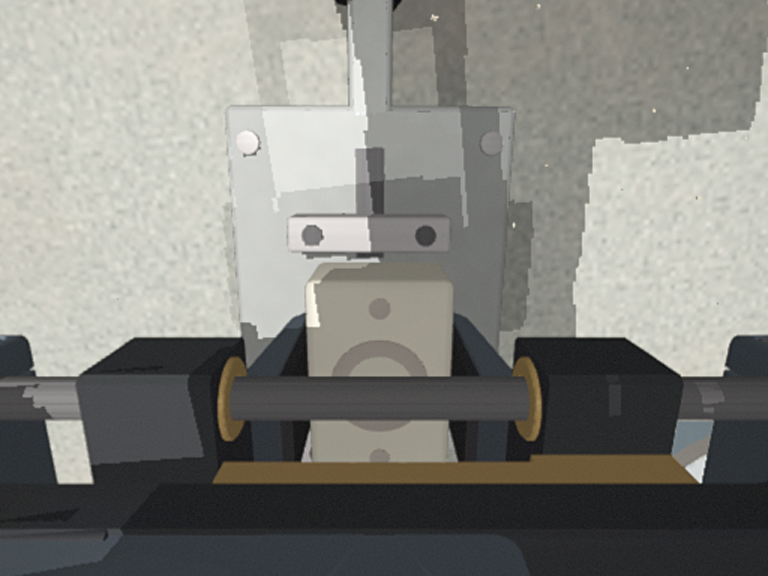

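Run:
```python
from h import *
f=load('w2');print(f['mtx'],f['position'])
c=lambda p:(np.array(p,float)+.5)/1.5-.5
yaw=-.117;u=np.array([np.cos(yaw),np.sin(yaw)]);v=np.array([-u[1],u[0]]);O=np.array([.4318,.0176])
def sh(n,p,z):
    P=onz(f,c(p),z)[:,:2]-O; print(n,(np.c_[P@u,P@v]*1000).round(1).tolist())
sh('bed front corners (70,+-60)',[[227,106],[514,106]],.068)
sh('bracket sides y+-9',[[348,98],[391,98],[349,30],[391,30]],.068)
sh('front jaw inner top, y+-32',[[288,251],[450,250]],.089)
sh('mould sides',[[307,283],[309,400],[452,282],[452,400]],.135)
s=arm.get_state();P=s['position'][:2]-O;print('grasp',P@u,P@v,s['position'])
for n in ('w1','w2'):
  g=load(n);print((g['position']))
```

```text
[[310.6555528    0.         252.62288767]
 [  0.         310.6555528  193.31964267]
 [  0.           0.           1.        ]] [0.52885899 0.00972487 0.26889312]
bed front corners (70,+-60) [[71.4, -58.2], [71.2, 57.8]]
bracket sides y+-9 [[68.3, -9.3], [68.3, 8.1], [43.5, -8.5], [43.5, 7.8]]
front jaw inner top, y+-32 [[127.1, -32.1], [126.6, 31.1]]
mould sides [[129.0, -17.8], [166.9, -18.5], [128.6, 25.0], [166.8, 26.5]]
grasp 0.16675451932594448 0.0028807636483414276 [0.59775075 0.00099527 0.17805079]
[0.52889711 0.00381023 0.30572069]
[0.52885899 0.00972487 0.26889312]
```

The arm was still settling when the first look was taken. The mould now sits about 3.9 mm too far in +y and needs about +1.7 mm in x.

```bash
python3 -m crank '[{"offset":[0,-3.9,1.7],"dr":[0,0,0],"gripper":0.7},{"offset":[0,-3.9,1.7],"dr":[0,0,0],"gripper":0.7},{"offset":[0,-3.9,1.7],"dr":[0,0,0],"gripper":0.7},{"offset":[0,-3.9,1.7],"dr":[0,0,0],"gripper":0.7}]'
python3 - <<'E'
from h import *
f=grab('wrist','w3')
s=arm.get_state();print(s['position'])
g=cv2.cvtColor(f['pixels'],cv2.COLOR_BGR2GRAY).astype(int)
print(f['position'])
im=cv2.resize(f['pixels'][60:310],None,fx=1.5,fy=1.5,interpolation=cv2.INTER_CUBIC);cv2.imwrite('pics/w3b.png',im)
E
```

```text
time: 5.3
position: [0.6002, -0.0043, 0.1795]
tool_rot: [0.706, 0.041, 0.706, -0.041]
ft_force: [0.8, 0.1, -1.9]
gripper_width: 0.0478
[ 0.60013396 -0.00430209  0.17941621]
[0.53158301 0.00436179 0.27117911]
```

View pics/w3b.png

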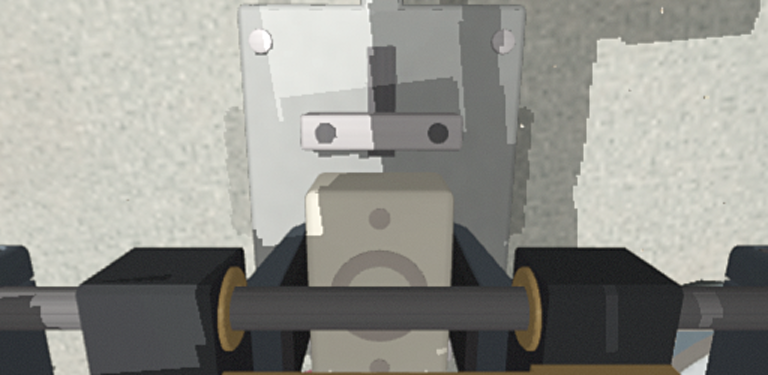

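Run:
```python
from h import *
f=load('w3')
c=lambda p:(np.array(p,float)+.5)/1.5-.5+[0,60]
yaw=-.117;u=np.array([np.cos(yaw),np.sin(yaw)]);v=np.array([-u[1],u[0]]);O=np.array([.4318,.0176])
def sh(n,p,z):
    P=onz(f,c(p),z)[:,:2]-O; print(n,(np.c_[P@u,P@v]*1000).round(1).tolist())
sh('bed front corners (70,+-60)',[[239,6],[525,6]],.068)
sh('front jaw inner top, y+-32',[[302,151],[462,151]],.089)
sh('mould',[[307,193],[309,310],[452,192],[452,310]],.131)
s=arm.get_state();P=s['position'][:2]-O;print('grasp',P@u,P@v)
```

```text
bed front corners (70,+-60) [[71.9, -58.6], [71.9, 57.7]]
front jaw inner top, y+-32 [[128.1, -31.9], [128.0, 31.0]]
mould [[134.8, -23.9], [174.7, -24.7], [134.5, 21.0], [174.6, 22.6]]
grasp 0.16973981081220524 -0.002102181854750768
```

```bash
python3 -m crank '[{"offset":[0,0.9,-2],"dr":[0,0,0],"gripper":0.7},{"offset":[6,0.9,-2],"dr":[0,0,0],"gripper":0.7},{"offset":[6,0.9,-2],"dr":[0,0,0],"gripper":0.7},{"offset":[6,0.9,-2],"dr":[0,0,0],"gripper":0.7},{"offset":[6,0.9,-2],"dr":[0,0,0],"gripper":0.7}]'
python3 - <<'E'
from h import *
f=grab('wrist','w4')
im=cv2.resize(f['pixels'][60:310],None,fx=1.5,fy=1.5,interpolation=cv2.INTER_CUBIC);cv2.imwrite('pics/w4b.png',im)
# edges relative: subpixel gradients along row/col
g=cv2.GaussianBlur(cv2.cvtColor(f['pixels'],cv2.COLOR_BGR2GRAY),(3,3),0).astype(int)
for s,e in((215,235),):
  pass
r=60+132/1.5
row=g[int(r)];print('row',int(r),list(enumerate(row))[190:215],list(enumerate(row))[295:318])
col=g[:,230];print([(i,int(x)) for i,x in enumerate(col)][125:200])
print(arm.get_state()['position'])
E
```

```text
time: 5.98
position: [0.5984, -0.0032, 0.1733]
tool_rot: [0.706, 0.041, 0.706, -0.041]
ft_force: [0.2, -0.6, -2.2]
gripper_width: 0.0481
row 148 [(190, np.int64(206)), (191, np.int64(206)), (192, np.int64(206)), (193, np.int64(206)), (194, np.int64(206)), (195, np.int64(206)), (196, np.int64(205)), (197, np.int64(206)), (198, np.int64(214)), (199, np.int64(223)), (200, np.int64(226)), (201, np.int64(226)), (202, np.int64(226)), (203, np.int64(226)), (204, np.int64(226)), (205, np.int64(227)), (206, np.int64(228)), (207, np.int64(221)), (208, np.int64(197)), (209, np.int64(163)), (210, np.int64(137)), (211, np.int64(125)), (212, np.int64(124)), (213, np.int64(125)), (214, np.int64(126))] [(295, np.int64(79)), (296, np.int64(96)), (297, np.int64(116)), (298, np.int64(128)), (299, np.int64(131)), (300, np.int64(130)), (301, np.int64(130)), (302, np.int64(130)), (303, np.int64(130)), (304, np.int64(130)), (305, np.int64(130)), (306, np.int64(129)), (307, np.int64(121)), (308, np.int64(112)), (309, np.int64(110)), (310, np.int64(111)), (311, np.int64(112)), (312, np.int64(112)), (313, np.
[... 339 characters left out ...]
), (145, 225), (146, 224), (147, 224), (148, 225), (149, 225), (150, 224), (151, 223), (152, 221), (153, 219), (154, 218), (155, 218), (156, 218), (157, 218), (158, 217), (159, 216), (160, 216), (161, 216), (162, 212), (163, 196), (164, 161), (165, 121), (166, 115), (167, 150), (168, 189), (169, 202), (170, 200), (171, 199), (172, 200), (173, 200), (174, 185), (175, 151), (176, 122), (177, 114), (178, 115), (179, 116), (180, 116), (181, 117), (182, 117), (183, 117), (184, 117), (185, 118), (186, 123), (187, 132), (188, 142), (189, 147), (190, 149), (191, 150), (192, 152), (193, 152), (194, 152), (195, 152), (196, 152), (197, 152), (198, 153), (199, 153)]
[ 0.59834659 -0.00317853  0.17334781]
```

View pics/w4b.png

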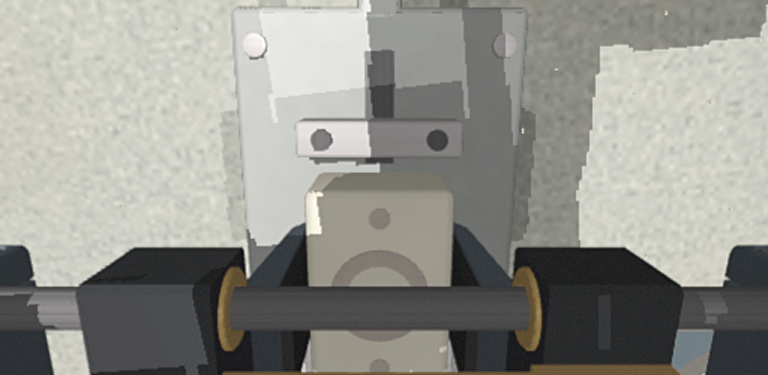

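Run:
```python
from h import *
f=load('w4')
yaw=-.117;u=np.array([np.cos(yaw),np.sin(yaw)]);v=np.array([-u[1],u[0]]);O=np.array([.4318,.0176])
for uv,z in(([252,164.2],.089),([252.8,187.7],.1253)):
    P=onz(f,[uv],z)[0,:2]-O;print(P@u,P@v)
```

```text
0.1272697287918498 -0.0009522849993049073
0.1323436541427369 -0.0004983140536452981
```

Sideways the mould is within about 0.4 mm, and it clears the front jaw by about 3 mm. I'll lower it now.

```bash
python3 -m crank '[{"offset":[8,-0.3,-0.3],"dr":[0,0,0],"gripper":0.7},{"offset":[15,-0.3,-0.3],"dr":[0,0,0],"gripper":0.7},{"offset":[20,-0.3,-0.3],"dr":[0,0,0],"gripper":0.7},{"offset":[21,-0.3,-0.3],"dr":[0,0,0],"gripper":0.7},{"offset":[21,-0.3,-0.3],"dr":[0,0,0],"gripper":0.7}]'
```

```text
time: 6.65
position: [0.598, -0.0034, 0.1522]
tool_rot: [0.706, 0.041, 0.706, -0.041]
ft_force: [0.6, -0.8, -1.8]
gripper_width: 0.0476
```

```bash
python3 -m crank '[{"offset":[1,0,0],"dr":[0,0,0],"gripper":0.7},{"offset":[1,0,0],"dr":[0,0,0],"gripper":0.7},{"offset":[1,0,0],"dr":[0,0,0],"gripper":0.7}]'
```

```text
time: 7.02
position: [0.5981, -0.0034, 0.1515]
tool_rot: [0.706, 0.041, 0.706, -0.041]
ft_force: [0.4, -0.2, -0.9]
gripper_width: 0.0479
```

```bash
python3 -m crank '[{"offset":[0.5,0,0],"dr":[0,0,0],"gripper":0.7},{"offset":[0.5,0,0],"dr":[0,0,0],"gripper":0.7},{"offset":[0.5,0,0],"dr":[0,0,0],"gripper":0.3},{"offset":[0.5,0,0],"dr":[0,0,0],"gripper":0.3},{"offset":[0.5,0,0],"dr":[0,0,0],"gripper":0.3}]' && python3 -m crank '[{"offset":[-20,0,0],"dr":[0,0,0],"gripper":0.3},{"offset":[-60,0,0],"dr":[0,0,0],"gripper":0},{"offset":[-100,0,0],"dr":[0,0,0],"gripper":0},{"offset":[-100,0,0],"dr":[0,0,0],"gripper":0}]'
python3 - <<'E'
from h import *
f=grab('wrist','w5');t=grab('top','t5')
goal([.4318,.0176,.15],-.117)
a=f['pixels'];b=cv2.resize(t['pixels'][130:260,250:340],None,fx=4,fy=4,interpolation=cv2.INTER_CUBIC)[:384]
cv2.imwrite('pics/m5.png',np.hstack([a[:, :430],b]))
E
```

```text
time: 7.65
position: [0.5979, -0.0034, 0.1505]
tool_rot: [0.706, 0.041, 0.706, -0.041]
ft_force: [0.1, -0.3, -0.5]
gripper_width: 0.0637
time: 8.15
position: [0.5995, -0.0035, 0.2542]
tool_rot: [0.709, 0.041, 0.703, -0.041]
ft_force: [-0.1, -0.3, -0.2]
gripper_width: 0.0896
t 8.25 off [  40.5    1.6 -167.1] dr [ 0. -0.  0.] rows 2.7517553597013436 0.0019530588977002112
```

View pics/m5.png

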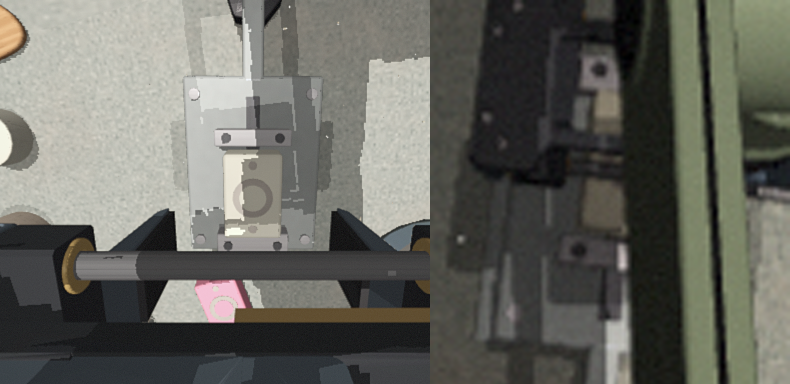

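The mould lies flat between the jaws. The jaw centre is at u≈253.5 and the mould centre at u≈252.5, with the mould spanning rows 154–236. Next I'll go above the knob.

```bash
python3 -m crank '[{"offset":[0,1,-60],"dr":[0,0,0],"gripper":0},{"offset":[0,1,-120],"dr":[0,0,0],"gripper":0},{"offset":[0,1,-166],"dr":[0,0,0],"gripper":0},{"offset":[0,1,-166],"dr":[0,0,0],"gripper":0},{"offset":[0,1,-166],"dr":[0,0,0],"gripper":0}]'
python3 - <<'E'
from h import *
f=grab('wrist','w6')
goal([.4318,.0176,.036],-.117)
cv2.imwrite('pics/w6b.png',cv2.resize(f['pixels'][100:280,150:350],None,fx=3.9,fy=3.3,interpolation=cv2.INTER_CUBIC) if 0 else cv2.resize(f['pixels'][110:250,160:345],None,fx=4,fy=4,interpolation=cv2.INTER_CUBIC))
print(arm.get_state()['ft_torque'],arm.get_state()['ft_force'])
E
```

```text
time: 8.88
position: [0.4337, 0.0169, 0.2503]
tool_rot: [0.706, 0.041, 0.706, -0.041]
ft_force: [0.1, -0.3, 0.6]
gripper_width: 0.0912
t 8.93 off [154.3   0.5  -2.4] dr [0. 0. 0.] rows 2.46937247385669 0.0009975037984253548
[ 0.07444759 -0.08714327  0.01982991] [-0.25442295  0.34838465  0.29862735]
```

View pics/w6b.png

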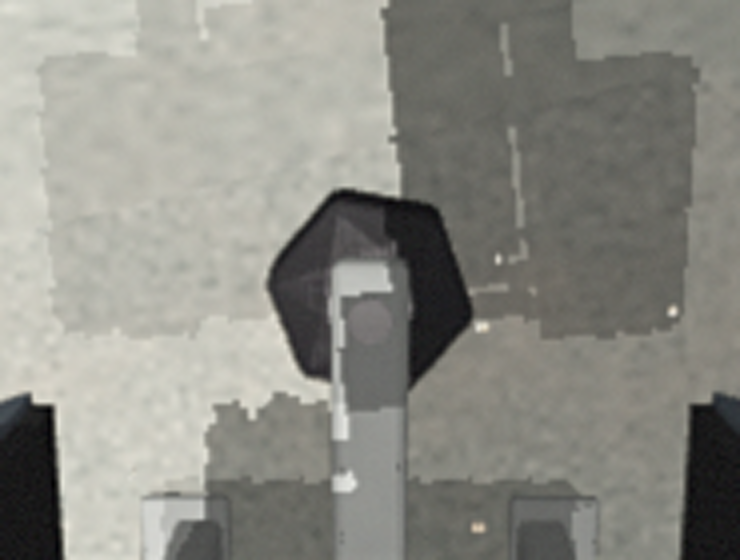

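The knob shows as a hexagon centred at about crop (370,293). A flat normal lies about 21.5° anticlockwise from square, i.e. +0.375 rad. I'll compute its position.

Run:
```python
from h import *
f=load('w6')
c=lambda p:(np.array(p,float)+.5)/4-.5+[160,110]
H=onz(f,c([[340,190],[435,205],[471,310],[410,388],[305,375],[268,285]]),.047)
print(H.round(4),H.mean(0),[round(np.linalg.norm(H[i]-H[i-3])*1000,1) for i in range(3)])
print('bolt',onz(f,c([[370,320]]),.069))
k=(H[2]+H[5])/2;print(k)
s=arm.get_state();print(s['position'])
goal([k[0],k[1],.036],-.117+.375)
```

```text
[[ 0.4049  0.0132  0.047 ]
 [ 0.4111  0.0352  0.047 ]
 [ 0.4378  0.0413  0.047 ]
 [ 0.4558  0.0244  0.047 ]
 [ 0.4495 -0.0011  0.047 ]
 [ 0.4259 -0.007   0.047 ]] [0.43082207 0.01766381 0.047     ] [np.float64(52.1), np.float64(52.8), np.float64(49.8)]
bolt [[0.43201761 0.01721431 0.069     ]]
[0.43180909 0.01713616 0.047     ]
[0.43415425 0.01683284 0.25031592]
t 8.93 off [154.3   0.   -2.4] dr [-0.375  0.     0.   ] rows 2.4693445203470836 2.0048627012947677
```

```bash
python3 -m crank '[{"offset":[0,0,-2.4],"dr":[-0.18,0,0],"gripper":0},{"offset":[0,0,-2.4],"dr":[-0.375,0,0],"gripper":0},{"offset":[45,0,-2.4],"dr":[-0.375,0,0],"gripper":0},{"offset":[90,0,-2.4],"dr":[-0.375,0,0],"gripper":0},{"offset":[115,0,-2.4],"dr":[-0.375,0,0],"gripper":0}]' && python3 -m crank '[{"offset":[20,0,0],"dr":[0,0,0],"gripper":0},{"offset":[39,0,0],"dr":[0,0,0],"gripper":0},{"offset":[39,0,0],"dr":[0,0,0],"gripper":0}]'
python3 - <<'E'
from h import *
s=arm.get_state();print(s['ft_torque'],s['ft_force']);goal([.4318,.0172,.036],-.117+.375)
E
```

```text
time: 9.55
position: [0.4311, 0.017, 0.1332]
tool_rot: [0.7, -0.091, 0.702, 0.091]
ft_force: [0.1, -0.5, -0.7]
gripper_width: 0.0915
time: 9.93
position: [0.4311, 0.017, 0.0951]
tool_rot: [0.7, -0.091, 0.702, 0.091]
ft_force: [0.2, -0.3, 0.2]
gripper_width: 0.0912
[ 0.11349604 -0.12124022 -0.0581968 ] [ 0.19210034 -0.32913354  0.19778598]
t 9.93 off [-0.9 -0.   0.8] dr [-0.    -0.003 -0.001] rows 0.01832937976536262 0.0188734736797718
```

```bash
python3 -m crank '[{"offset":[0,0,0.8],"dr":[0,0,0],"gripper":0.7},{"offset":[0,0,0.8],"dr":[0,0,0],"gripper":0.7},{"offset":[0,0,0.8],"dr":[0,0,0],"gripper":0.7},{"offset":[0,0,0.8],"dr":[0,0,0],"gripper":0.7},{"offset":[0,0,0.8],"dr":[0,0,0],"gripper":0.7}]'
python3 - <<'E'
from h import *
s=arm.get_state();print(s['ft_torque'],s['ft_force'],s['gripper_width']);goal([.4318,.0172,.036],-.117+.375)
E
```

```text
time: 10.55
position: [0.4317, 0.017, 0.097]
tool_rot: [0.701, -0.092, 0.701, 0.091]
ft_force: [0.4, -1.3, 2.4]
gripper_width: 0.0461
[-0.04101927 -0.02971917 -0.26758134] [ 0.36580989 -1.32521392  2.40985934] 0.046132148303359946
t 10.55 off [1.  0.1 0.1] dr [0.001 0.    0.001] rows 0.016253471641997943 0.007004307868804754
```

```bash
cat > st.py <<'E'
from h import *
s=arm.get_state();A=rot(s['tool_rot']);print('tau',s['ft_torque'].round(3),'F',s['ft_force'].round(1),'w',s['gripper_width'],'swing',round(np.arctan2(-A[0,1],A[1,1])+.117,3),'pos',s['position'].round(4))
E
python3 -m crank '[{"offset":[0,0,0],"dr":[-0.1,0,0],"gripper":0.7},{"offset":[0,0,0],"dr":[-0.15,0,0],"gripper":0.7},{"offset":[0,0,0],"dr":[-0.19,0,0],"gripper":0.7}]' && python3 st.py;  python3 -m crank '[{"offset":[0,0,0],"dr":[-0.01,0,0],"gripper":0.7},{"offset":[0,0,0],"dr":[-0.01,0,0],"gripper":0.7}]' && python3 st.py
```

```text
time: 10.92
position: [0.4317, 0.0172, 0.097]
tool_rot: [0.69, -0.157, 0.689, 0.157]
ft_force: [-0.2, -2.1, 2.8]
gripper_width: 0.0461
tau [-0.149 -0.005 -0.31 ] F [-0.2 -2.1  2.8] w 0.046095316998717425 swing 0.566 pos [0.4317 0.0172 0.097 ]
time: 11.18
position: [0.4317, 0.0172, 0.097]
tool_rot: [0.689, -0.161, 0.689, 0.16]
ft_force: [-0.5, -1.4, 4.7]
gripper_width: 0.0464
tau [-0.269  0.001 -0.301] F [-0.5 -1.4  4.7] w 0.04642669580844519 swing 0.575 pos [0.4317 0.0172 0.097 ]
```

```bash
python3 -m crank '[{"offset":[0,0,0],"dr":[0,0,0],"gripper":0.1},{"offset":[0,0,0],"dr":[0,0,0],"gripper":0.1},{"offset":[0,0,0],"dr":[0,0,0],"gripper":0.1},{"offset":[0,0,0],"dr":[0.17,0,0],"gripper":0.1},{"offset":[0,0,0],"dr":[0.35,0,0],"gripper":0.1}]' && python3 -m crank '[{"offset":[0,0,0],"dr":[0.17,0,0],"gripper":0.1},{"offset":[0,0,0],"dr":[0.35,0,0],"gripper":0.1},{"offset":[0,0,0],"dr":[0.52,0,0],"gripper":0.1},{"offset":[0,0,0],"dr":[0.697,0,0],"gripper":0.1},{"offset":[0,0,0],"dr":[0.697,0,0],"gripper":0.1}]' && python3 st.py;  python3 -m crank '[{"offset":[0,0,0],"dr":[0,0,0],"gripper":0.7},{"offset":[0,0,0],"dr":[0,0,0],"gripper":0.7},{"offset":[0,0,0],"dr":[0,0,0],"gripper":0.7},{"offset":[0,0,0],"dr":[0,0,0],"gripper":0.7},{"offset":[0,0,0],"dr":[0,0,0],"gripper":0.7}]' && python3 st.py
```

```text
time: 11.8
position: [0.4315, 0.0175, 0.0966]
tool_rot: [0.706, -0.036, 0.706, 0.036]
ft_force: [-0.6, -0.5, 0.4]
gripper_width: 0.0822
time: 12.42
position: [0.4315, 0.0175, 0.0967]
tool_rot: [0.677, 0.204, 0.677, -0.204]
ft_force: [-0.4, 0.4, 0.1]
gripper_width: 0.082
tau [ 0.074 -0.123 -0.036] F [-0.4  0.4  0.1] w 0.08198749768421384 swing -0.47 pos [0.4315 0.0175 0.0967]
time: 13.05
position: [0.431, 0.0167, 0.0967]
tool_rot: [0.676, 0.204, 0.677, -0.206]
ft_force: [0.1, -4.0, 1.1]
gripper_width: 0.0463
tau [-0.756  0.07  -0.151] F [ 0.1 -4.   1.1] w 0.04633536218389538 swing -0.471 pos [0.431  0.0167 0.0967]
```

```bash
python3 -m crank '[{"offset":[0,0,0],"dr":[-0.12,0,0],"gripper":0.7},{"offset":[0,0,0],"dr":[-0.24,0,0],"gripper":0.7},{"offset":[0,0,0],"dr":[-0.36,0,0],"gripper":0.7},{"offset":[0,0,0],"dr":[-0.48,0,0],"gripper":0.7},{"offset":[0,0,0],"dr":[-0.6,0,0],"gripper":0.7}]' && python3 st.py;  python3 -m crank '[{"offset":[0,0,0],"dr":[-0.1,0,0],"gripper":0.7},{"offset":[0,0,0],"dr":[-0.2,0,0],"gripper":0.7},{"offset":[0,0,0],"dr":[-0.3,0,0],"gripper":0.7},{"offset":[0,0,0],"dr":[-0.4,0,0],"gripper":0.7},{"offset":[0,0,0],"dr":[-0.45,0,0],"gripper":0.7}]' && python3 st.py
```

```text
time: 13.68
position: [0.4311, 0.0168, 0.0967]
tool_rot: [0.707, -0.006, 0.708, 0.005]
ft_force: [-1.0, -4.1, 0.8]
gripper_width: 0.0461
tau [-0.644  0.045 -0.318] F [-1.  -4.1  0.8] w 0.04611806939728977 swing 0.132 pos [0.4311 0.0168 0.0967]
time: 14.3
position: [0.431, 0.0169, 0.0967]
tool_rot: [0.688, -0.162, 0.689, 0.162]
ft_force: [-0.2, -3.7, 1.2]
gripper_width: 0.0466
tau [-0.534  0.068 -0.267] F [-0.2 -3.7  1.2] w 0.04663550551283536 swing 0.58 pos [0.431  0.0169 0.0967]
```

Total turned is 1.25 rad and only friction shows so far. I'll regrasp.

```bash
python3 -m crank '[{"offset":[0,0,0],"dr":[0,0,0],"gripper":0.1},{"offset":[0,0,0],"dr":[0,0,0],"gripper":0.1},{"offset":[0,0,0],"dr":[0,0,0],"gripper":0.1},{"offset":[0,0,0],"dr":[0.17,0,0],"gripper":0.1},{"offset":[0,0,0],"dr":[0.35,0,0],"gripper":0.1}]' && python3 -m crank '[{"offset":[0,0,0],"dr":[0.17,0,0],"gripper":0.1},{"offset":[0,0,0],"dr":[0.35,0,0],"gripper":0.1},{"offset":[0,0,0],"dr":[0.52,0,0],"gripper":0.1},{"offset":[0,0,0],"dr":[0.697,0,0],"gripper":0.1},{"offset":[0,0,0],"dr":[0.697,0,0],"gripper":0.1}]' && python3 st.py;  python3 -m crank '[{"offset":[0,0,0],"dr":[0,0,0],"gripper":0.7},{"offset":[0,0,0],"dr":[0,0,0],"gripper":0.7},{"offset":[0,0,0],"dr":[0,0,0],"gripper":0.7},{"offset":[0,0,0],"dr":[0,0,0],"gripper":0.7},{"offset":[0,0,0],"dr":[0,0,0],"gripper":0.7}]' && python3 st.py; python3 -m crank '[{"offset":[0,0,0],"dr":[-0.06,0,0],"gripper":0.7},{"offset":[0,0,0],"dr":[-0.12,0,0],"gripper":0.7},{"offset":[0,0,0],"dr":[-0.18,0,0],"gripper":0.7}]' && python3 st.py; python3 -m crank '[{"offset":[0,0,0],"dr":[-0.05,0,0],"gripper":0.7},{"offset":[0,0,0],"dr":[-0.1,0,0],"gripper":0.7}]' && python3 st.py
```

```text
time: 14.92
position: [0.4316, 0.0175, 0.0967]
tool_rot: [0.706, -0.037, 0.706, 0.037]
ft_force: [-0.7, 0.6, -0.0]
gripper_width: 0.082
time: 15.55
position: [0.4316, 0.0175, 0.0967]
tool_rot: [0.677, 0.203, 0.677, -0.203]
ft_force: [-0.5, 0.3, -0.6]
gripper_width: 0.0819
tau [ 0.022 -0.119  0.003] F [-0.5  0.3 -0.6] w 0.08191005175231261 swing -0.467 pos [0.4316 0.0175 0.0967]
time: 16.18
position: [0.431, 0.0167, 0.0967]
tool_rot: [0.677, 0.203, 0.677, -0.205]
ft_force: [-1.1, -4.7, 2.0]
gripper_width: 0.0461
tau [-0.766  0.061 -0.168] F [-1.1 -4.7  2. ] w 0.04612552226013835 swing -0.468 pos [0.431  0.0167 0.0967]
time: 16.55
position: [0.431, 0.0167, 0.0967]
tool_rot: [0.692, 0.141, 0.693, -0.142]
ft_force: [-1.3, -4.2, 1.1]
gripper_width: 0.0464
tau [-0.751  0.079 -0.364] F [-1.3 -4.2  1.1] w 0.046358559157671876 swing -0.287 pos [0.431  0.0167 0.0967]
time: 16.8
position: [0.4311, 0.0167, 0.0967]
tool_rot: [0.699, 0.107, 0.699, -0.108]
ft_force: [-2.0, -4.9, 2.1]
gripper_width: 0.0463
tau [-0.693  0.072 -0.363] F [-2.  -4.9  2.1] w 0.0462682378213828 swing -0.187 pos [0.4311 0.0167 0.0967]
```

```bash
for i in 1 2 3; do python3 -m crank '[{"offset":[0,0,0],"dr":[-0.05,0,0],"gripper":0.7}]' >/dev/null; python3 st.py; done
```

```text
tau [-0.735  0.075 -0.343] F [-1.2 -5.3  1.9] w 0.046362067808818026 swing -0.138 pos [0.431  0.0167 0.0967]
tau [-0.676  0.088 -0.387] F [-0.9 -4.1  1.1] w 0.04625915469615318 swing -0.088 pos [0.4311 0.0167 0.0967]
tau [-0.667  0.057 -0.403] F [-1.  -4.8  0.9] w 0.04602659600456226 swing -0.038 pos [0.4311 0.0168 0.0967]
```

```bash
for i in 1 2 3 4; do python3 -m crank '[{"offset":[0,0,0],"dr":[-0.02,0,0],"gripper":0.7}]' >/dev/null; python3 st.py; done
```

```text
tau [-0.83   0.111 -0.44 ] F [-1.8 -5.5  1.6] w 0.04665958138376651 swing -0.019 pos [0.4311 0.0168 0.0967]
tau [-0.85   0.128 -0.414] F [-1.8 -5.1  1.4] w 0.04589500440005245 swing 0.001 pos [0.4311 0.0168 0.0967]
tau [-0.861  0.055 -0.435] F [-1.9 -5.7  1.8] w 0.046366626485684105 swing 0.021 pos [0.4311 0.0168 0.0967]
tau [-0.803  0.122 -0.415] F [-0.9 -4.7  1.8] w 0.04613084944346177 swing 0.041 pos [0.431  0.0168 0.0967]
```

```bash
for i in 1 2 3 4; do python3 -m crank '[{"offset":[0,0,0],"dr":[-0.015,0,0],"gripper":0.7}]' >/dev/null; python3 st.py; done
```

```text
tau [-0.863  0.113 -0.456] F [-1.3 -4.8  1.5] w 0.04580283899191777 swing 0.056 pos [0.4311 0.0168 0.0967]
tau [-0.859  0.033 -0.445] F [-2.  -5.2  1.6] w 0.046143099315652435 swing 0.071 pos [0.4311 0.0168 0.0967]
tau [-0.853  0.129 -0.464] F [-3.  -4.7  2.1] w 0.04646696646958155 swing 0.086 pos [0.4311 0.0168 0.0967]
tau [-0.874  0.099 -0.398] F [-1.6 -5.   0.9] w 0.0462559762603406 swing 0.101 pos [0.4311 0.0168 0.0967]
```

Fitting all the readings gives about 38 N. I'll turn one last 0.025 rad, release and retreat.

```bash
python3 -m crank '[{"offset":[0,0,0],"dr":[-0.025,0,0],"gripper":0.7}]' >/dev/null; python3 st.py; python3 -m crank '[{"offset":[0,0,0],"dr":[-0.0,0,0],"gripper":0.7},{"offset":[0,0,0],"dr":[-0.0,0,0],"gripper":0.7}]' >/dev/null; python3 st.py
python3 -m crank '[{"offset":[0,0,0],"dr":[0,0,0],"gripper":0},{"offset":[0,0,0],"dr":[0,0,0],"gripper":0},{"offset":[0,0,0],"dr":[0,0,0],"gripper":0},{"offset":[0,0,0],"dr":[0,0,0],"gripper":0}]' && python3 -m crank '[{"offset":[-40,0,0],"dr":[0,0,0],"gripper":0},{"offset":[-80,0,0],"dr":[0,0,0],"gripper":0},{"offset":[-120,0,0],"dr":[0,0,0],"gripper":0},{"offset":[-160,0,0],"dr":[0,0,0],"gripper":0},{"offset":[-200,0,0],"dr":[0,0,0],"gripper":0}]' && python3 -m crank '[{"offset":[0,-50,0],"dr":[0,0,0],"gripper":0},{"offset":[0,-100,0],"dr":[0,0,0],"gripper":0},{"offset":[0,-150,0],"dr":[0,0,0],"gripper":0},{"offset":[0,-200,0],"dr":[0,0,0],"gripper":0},{"offset":[0,-250,0],"dr":[0,0,0],"gripper":0}]'
python3 - <<'E'
from h import *
t=grab('top','t9');s=grab('scene','s9')
b=cv2.resize(t['pixels'][130:265,250:345],None,fx=4.2,fy=4.2,interpolation=cv2.INTER_CUBIC)
c=cv2.resize(s['pixels'][185:290,155:265],None,fx=3.5,fy=3.5,interpolation=cv2.INTER_CUBIC)
o=np.zeros((600,800,3),np.uint8);o[:b.shape[0],:b.shape[1]]=b;o[:c.shape[0],402:402+c.shape[1]]=c;cv2.imwrite('pics/m9.png',o)
E
```

```text
tau [-0.927  0.073 -0.504] F [-1.9 -5.2  1.6] w 0.046338104826067206 swing 0.126 pos [0.4311 0.0168 0.0967]
tau [-0.785  0.162 -0.265] F [-1.8 -4.6  2.3] w 0.04625855410909692 swing 0.126 pos [0.431  0.0168 0.0967]
time: 19.05
position: [0.4316, 0.0175, 0.0967]
tool_rot: [0.707, -0.003, 0.707, 0.003]
ft_force: [0.4, 0.2, -0.4]
gripper_width: 0.0834
time: 19.68
position: [0.4313, 0.0175, 0.2981]
tool_rot: [0.707, -0.003, 0.707, 0.003]
ft_force: [0.8, 0.7, 0.7]
gripper_width: 0.0912
time: 20.3
position: [0.4336, -0.2341, 0.2967]
tool_rot: [0.707, -0.003, 0.707, 0.003]
ft_force: [0.3, 0.3, -0.7]
gripper_width: 0.0912
```

View pics/m9.png

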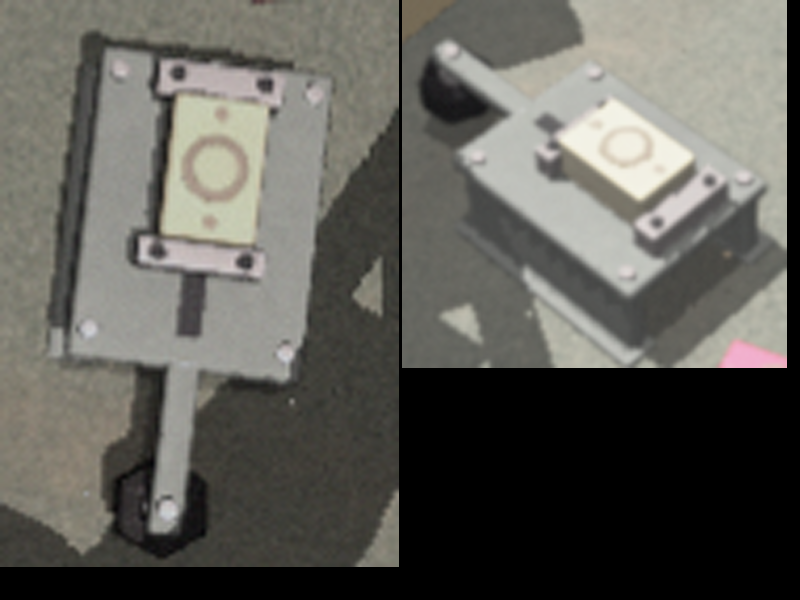

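The mould is flat, square and centred between both jaws, which touch it, and the robot is clear. I'm handing in.

```bash
python3 -c "
from plant import arm
print(arm.hand_in())"
```

```text
the job is handed in; nothing more can be done
None
```

The rectangular mould is on the vice bed between the jaws, clamped at an estimated 40 N, and I handed the job in at about 20 s.

- **Placing:** I gripped the mould across its width, checked it against the jaws with the wrist camera, and set it down about 0.3 mm off centre across the jaws.
- **Clamping:** I turned the knob about 1.85 rad anticlockwise, seen from above, in three grasps. I stopped when the torque while turning fitted about 0.46 N m, which is roughly 40 N. I then let go and moved the arm clear.
- **Last checks:** The final top and scene pictures show the mould flat, square and touching both jaws, with the fingers well away and the force readings near zero.
- **Readings that disagreed:** Single torque readings were noisy, at 0.40 N m and then 0.50 N m for the last two steps (about 25 and 50 N). The 40 N figure comes from a hand fit over eleven earlier readings, carried forward by the last 0.025 rad at the given 90 N per radian. It is well below 70 N but was not measured directly. The force rise I measured was also somewhat shallower than the given 90 N per radian.

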